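Make up two repair kits in their nest trays

TASK

Make up the two repair kits from the parts on the bench: one capacitor and the terminal strip go into the blue tray, one capacitor and the finned heat sink into the orange tray, the capacitors upright in the ring and the other parts flat between the corner stops made for them. Set the parts down, do not drop them. Leave the third capacitor standing where it is, and do not disturb the solder spool and the two banana plugs.

Things in the scene. Friction and masses are not known exactly. Their poses are not given: they have to be found in the camera images.
- blue_tray: blue kitting tray fixed to the bench, 94 (x) x 126 (y) x 5 mm; parts rest on its top, 5 mm up; origin: centre of its underside, yaw within 0.1 rad. Capacitor nest at x 0, y +33 mm: ring, inner diameter 50, outer 57, rim 19 mm above the bench. Terminal strip nest at x 0, y -33 mm: four corner stops, 8 mm high, round 78 (x) x 34 mm (y), open mid-side for fingers; the strip lies along the tray's x
- orange_tray: orange kitting tray fixed to the bench, 94 (x) x 126 (y) x 5 mm; parts rest on its top, 5 mm up; origin: centre of its underside, yaw within 0.1 rad. Capacitor nest at x 0, y +33 mm: ring, inner diameter 50, outer 57, rim 19 mm above the bench. Heat sink nest at x 0, y -31 mm: four corner stops, 8 mm high, round 60 (x) x 52 mm (y), open mid-side for fingers; the 44 mm side lies along the tray's x
- cell_0: capacitor, one of three alike, any of which will do for either kit: a red-brown upright can 34 mm in diameter and 50 mm tall, with two short brass studs on its top (58 mm with them), 53 to 105 g; origin: centre of its underside, z up along the can. Grasp round the can; there is most room with the fingers closing along the world's y
- cell_1: capacitor, one of three alike, any of which will do for either kit: a red-brown upright can 34 mm in diameter and 50 mm tall, with two short brass studs on its top (58 mm with them), 53 to 105 g; origin: centre of its underside, z up along the can. Grasp round the can; there is most room with the fingers closing along the world's y
- cell_2: capacitor, one of three alike, any of which will do for either kit: a red-brown upright can 34 mm in diameter and 50 mm tall, with two short brass studs on its top (58 mm with them), 53 to 105 g; origin: centre of its underside, z up along the can. Grasp round the can; there is most room with the fingers closing along the world's y
- heat_block: finned aluminium heat sink, 36 mm (x) by 44 mm (y) by 20 mm high, about 42 to 84 g; a 4 mm base with upright fins that run along its x, stacked along y; origin: centre of its underside, z up. Grasp across the two outer fins (44 mm, along its y); it starts with its y within 0.35 rad of the world's y
- terminal_strip: white five-way terminal strip, 18 mm (x) by 62 mm long (y), base 10 mm high with five small blocks 10 mm wide along the top, 17 mm high in all, 21 to 42 g; origin: centre of its underside, z up. Grasp the base across its 18 mm width (along its x); it starts with its length within 0.35 rad of the world's x
- solder_spool: bystander, to be left alone: spool of solder wire standing on its flange, 60 mm in diameter, 40 mm tall; origin: centre of its underside. The power supply just behind it is a fixed obstacle 150 mm tall (175 mm with what lies on it), so carry parts above that
- banana_red: bystander, to be left alone: red banana plug lying on the bench, 12 by 58 mm, 12 mm high; origin: centre of its underside
- banana_black: bystander, to be left alone: black banana plug lying on the bench, 12 by 58 mm, 12 mm high; origin: centre of its underside

How it is judged:
By the outcome, as a careful person would: the job done as asked, in the order asked, and still so for the second after the job is handed in, with the robot touching nothing.
It also fails if it takes over 112 s, if anything falls off the work surface, if the arm or the gripper's body presses on something with over 40 N, if the wrist force passes 120 N, or if a joint passes its speed limit or range.

ROBOT

A 6-joint arm with a two-finger parallel gripper is mounted at the origin on a cart in front of the work surface, level with it; the furniture and walls round the work are solid. World frame = base frame: x ahead of the robot, y to its left, z up, the work surface at z = 0. Lengths are in m, angles in rad, forces in N, time in s.
With the tool pointing down it reaches from about 0.35 to 0.775 m from the base axis. Payload 7.3 kg.
Tool frame: the origin (TCP) lies at the very end of the fingers, on their centre line; the grasp point (between the pads) lies 19 mm behind it; z points along the fingers, y is the line along which they close (so a half turn about z gives the same grasp; the last joint's range is limited). The gripper opens to 92 mm and grips with 3 to 60 N. Pads are 19 mm wide; open, the fingers measure 130 mm over their backs; the gripper's body (75 mm by 190 mm) begins 47 mm behind the grasp point.
Start: joints at [-1.371, 0.342, 1.524, -0, 1.275, -0.146], TCP at [0.178, -0.494, 0.227] pointing down, gripper open.
Joint ranges: [-2.53, 2.53], [-0.77, 2.02], [0.04, 2.7], [-1, 4.14], [0.28, 2.66], [-3.11, 3.11]. Speed limits (rad/s): [2.57, 2.57, 3.14, 3.14, 3.14, 3.14].

INTERFACE

Orientations are given as [roll, pitch, yaw] about the fixed x, y, z axes, in that order (R = Rz(yaw) Ry(pitch) Rx(roll)).
In Python, from cell import robot, read_camera, get_calibration gives the robot as it stands. The module is installed in compiled form; this text tells all that it offers.
- The arm moves only by the tool send_rows, never from a script. Its argument "plan" is a list of rows, each a list of 2 entries, a list of its own where there are three numbers: the shift along the tool's x, y, z as a fraction of full scale, then the turn, a rotation vector about the tool's x, y, z as a fraction of full scale. A call has exactly 10 rows; each row shifts and turns the commanded pose from where the row before left it, along the tool's axes as they then stand; what a row does not reach is not made up. Full scale, the value 1, is 0.025 m for a shift and 90 degrees for a turn. A row lasts 1/8 s, in which the tool goes at most 62.5 mm and 10.7 degrees, less where a joint would pass 70% of its speed; a pose out of reach is approached as far as the arm can. A call with a number of a shift or a turn outside -1 to 1 is refused whole. A call with a gripper value outside its range is refused whole. "gripper" is the opening, from -1 (shut) to 1 (fully open), so that 0 is half open, set as the call begins (left out, the last holds). The fingers move at their own pace and stop on an object; "force" is the grip in N (left out, the last holds). Time passes only in rows, so rows that do not move let the fingers close, or fill a call up. It gives the time, the measured TCP pose, the force, the opening and the grip force at its end, in the units of the state.
- robot.observe(): the state, without advancing time (a new reading comes with each control period).
- read_camera(name): name is "side" or "top" or "wrist"; returns (picture, depth): 400x640x3 uint8, blue, green, red; 400x640 float32, m along the optical axis (not along the pixel's ray), 0 where there is no reading.
- get_calibration(name): a dict with "intrinsics" (3x3 intrinsics, pixels), "rvec" (rotation vector, rad) and "tvec" (3), from world to camera coordinates, as OpenCV has them. Camera axes: x right, y down, z forward; pixel columns grow to the right and rows downward; lengths in m; the calibration is good to about 2 mm. The wrist camera is an equidistant fisheye: a pixel r from the principal point sees the ray r / f radians off the axis. A picture is of the moment at which its call begins: read the wrist's pose just before it. get_calibration takes no time and is no camera call; for the wrist camera it gives the pose at the moment of the call.
- robot.hand_in(): hands the job in; it is judged then, once.
The state is a dict: "time": time; "qpos": joint angles; "qvel": joint speeds; "joint_efforts": joint torques, N m; "tool_pos": TCP position; "tool_rot": TCP orientation; "contact_force": force on the tool from outside, world axes, zero at the start; "torque": the same for the moment, N m; "opening": finger opening in m; "grip_force": force on a finger pad.
Only numpy, scipy, OpenCV 4.12 (cv2) and the standard library are available. Lean on these libraries where they do the work, as an engineer would, in place of code of your own. Each camera call takes 0.05 s, during which the arm holds its last target. There are 200 camera calls.

## Working session

There is one attempt and no reset: what is moved stays moved. The work goes in short steps, Python scripts to look and compute and a tool call to move; the robot and the scene stay as the last step left them, time stands still between calls to the robot, and variables do not carry over. Pictures are saved under pics/ and viewed, at most 14 in all, crops included, and the job is handed in when it is done.

Besides the shell and the picture viewer there is one more tool, called after "Call:" as name(argument=value, ...) on one line, values as JSON. send_rows: Moves the arm, as the interface text tells. Shift numbers are shares of 0.025 m and turn numbers shares of 90 degrees, none past 1 either way. Its arguments: {"type":"object","properties":{"plan":{"type":"array"},"gripper":{"type":"number"},"force":{"type":"number"}},"required":["plan"]}

```bash
mkdir -p pics; python3 - <<'E'
from cell import robot, read_camera, get_calibration
import cv2,numpy as np
s=robot.observe();print(s)
for n in("top","side"):
    c=get_calibration(n);print(n,c)
    p,d=read_camera(n);cv2.imwrite(f"pics/{n}0.png",p);np.savez(f"{n}0.npz",p=p,d=d)
E
```

```text
{'time': 0.0, 'qpos': array([-1.37102950e+00,  3.42706882e-01,  1.52502413e+00,  2.25719727e-05,
        1.27538257e+00, -1.45998311e-01]), 'qvel': array([-0.00155267,  0.00082868, -0.00302325, -0.00042698,  0.0006716 ,
       -0.00085403]), 'joint_efforts': array([-2.46486015e-03, -4.31256795e+01, -2.44222176e+01,  7.16584828e-02,
        5.60771464e-02, -1.44944620e-04]), 'tool_pos': array([ 0.17787833, -0.49351731,  0.2260507 ]), 'tool_rot': array([-3.14009105e+00, -2.42619040e-04,  3.45758367e-01]), 'contact_force': array([-0.41975948, -0.30098049, -0.14725537]), 'torque': array([ 0.02599291,  0.00131529, -0.01450284]), 'grip_force': 0.0, 'opening': 0.09193589547621545}
top {'intrinsics': array([[409.94325817,   0.        , 323.83286437],
       [  0.        , 409.94325817, 190.60651372],
       [  0.        ,   0.        ,   1.        ]]), 'rvec': array([ 2.1467411 , -2.08936673,  0.17807616]), 'tvec': array([0.15391303, 0.50889754, 0.80923932])}
side {'intrinsics': array([[426.99571687,   0.        , 314.82685728],
       [  0.        , 426.99571687, 189.72741403],
       [  0.        ,   0.        ,   1.        ]]), 'rvec': array([ 2.20077635, -0.43022372,  0.17786858]), 'tvec': array([-0.38988567,  0.24160455,  0.61166801])}
```

View pics/top0.png

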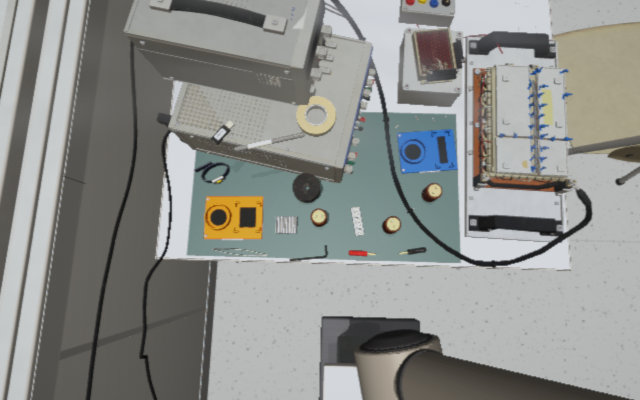

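View pics/side0.png

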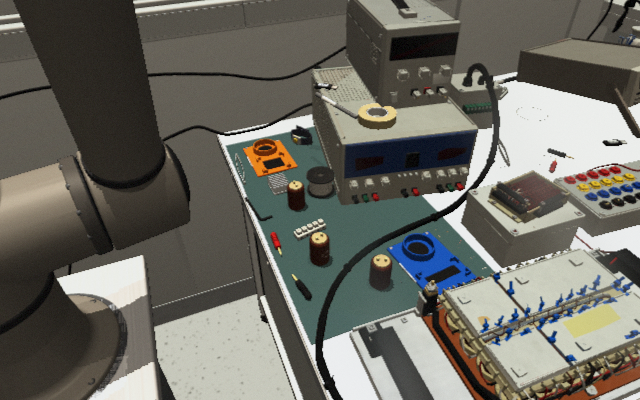

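The top view shows the orange tray at (234,218), the heat sink at (287,225) and the spool at (307,188). The capacitors are at (319,217), (391,225) and (432,192), the strip is at (357,221), and the blue tray is at (428,150). A cable crosses from (385,150) to (480,262). In the side view the blue tray is at (435,260) with the cable in front of it.

```bash
cat > h.py <<'E'
from cell import robot, read_camera, get_calibration
import cv2,numpy as np
def cal(n):
    c=get_calibration(n);R=cv2.Rodrigues(np.array(c["rvec"],float))[0];return c["intrinsics"],R,np.array(c["tvec"]).ravel()
def rays(n,uv,C=None):
    K,R,t=C or cal(n);uv=np.atleast_2d(uv).astype(float)
    m=(uv-[K[0,2],K[1,2]])/[K[0,0],K[1,1]]
    if n=="wrist":
        r=np.linalg.norm(m,axis=1,keepdims=True)+1e-12
        v=np.hstack([m/r*np.sin(r),np.cos(r)])
    else: v=np.hstack([m,np.ones((len(m),1))])
    return -R.T@t, v@R, v      # origin, world rays, camera rays
def plane(n,uv,z,C=None):
    o,d,_=rays(n,uv,C);return o+d*((z-o[2])/d[:,2])[:,None]
def cloud(n,d,C=None):
    vv,uu=np.mgrid[:400,:640];o,w,c=rays(n,np.c_[uu.ravel(),vv.ravel()],C)
    P=o+w*(d.ravel()/c[:,2])[:,None];P[d.ravel()==0]=np.nan
    return P.reshape(400,640,3)
E
python3 - <<'E'
from h import *
D=np.load("top0.npz");p,d=D["p"],D["d"];P=cloud("top",d)
for nm,uv in dict(cable=[(383,110),(388,160),(393,190),(405,215),(420,235),(450,256),(480,263),(530,252),(580,220)],bench=[(350,200),(260,190)],caps=[(319,217),(391,225),(432,192)],spool=[(307,188)],strip=[(357,221)],hs=[(287,225)],psu=[(300,150),(340,170)],box=[(430,90),(470,150),(530,130)]).items():
    for u,v in uv:
        w=P[v-2:v+3,u-2:u+3].reshape(-1,3);print(nm,(u,v),w[np.nanargmax(w[:,2])].round(3),np.nanmedian(w,0).round(3))
hsv=cv2.cvtColor(p,cv2.COLOR_BGR2HSV)
def comps(m,lo,z):
    n,l,s,c=cv2.connectedComponentsWithStats(m.astype(np.uint8))
    for i in range(1,n):
        if s[i,4]>lo:
            pts=np.argwhere(l==i)[:,::-1];W=plane("top",pts,z)[:,:2].astype(np.float32)
            print(s[i,4],c[i].round(1),"->",W.mean(0).round(4),cv2.minAreaRect(W))
H,S,V=cv2.split(hsv)
roi=np.zeros(H.shape,bool);roi[110:265,190:470]=1
print("orange");comps(roi&(H>8)&(H<25)&(S>180)&(V>150),300,.005)
print("blue");comps(roi&(H>100)&(H<125)&(S>150)&(V>80),300,.005)
print("white");roi[:200]=0;roi[245:]=0;roi[:,:270]=0;roi[:,380:]=0;comps(roi&(S<60)&(V>110),60,.012)
v=cv2.resize(p[120:265,190:470],None,fx=2.85,fy=2.85,interpolation=cv2.INTER_CUBIC);cv2.imwrite("pics/topz.png",v)
E
```

```text
cable (383, 110) [0.703 0.038 0.015] [0.7   0.04  0.011]
cable (388, 160) [0.586 0.024 0.013] [0.586 0.027 0.002]
cable (393, 190) [0.516 0.021 0.003] [0.519 0.016 0.001]
cable (405, 215) [ 0.468 -0.009  0.006] [ 0.464 -0.01   0.   ]
cable (420, 235) [ 0.423 -0.043  0.003] [ 0.421 -0.042  0.   ]
cable (450, 256) [ 0.382 -0.107  0.01 ] [ 0.378 -0.105  0.001]
cable (480, 263) [ 0.369 -0.167  0.015] [ 0.365 -0.164  0.011]
cable (530, 252) [ 0.387 -0.271  0.017] [ 0.391 -0.272  0.008]
cable (580, 220) [ 0.453 -0.36   0.05 ] [ 0.56  -0.837 -0.748]
bench (350, 200) [0.496 0.106 0.003] [0.494 0.11  0.001]
bench (260, 190) [0.515 0.31  0.003] [0.511 0.31  0.001]
caps (319, 217) [0.451 0.174 0.061] [0.448 0.176 0.052]
caps (391, 225) [0.433 0.033 0.055] [0.436 0.028 0.053]
caps (432, 192) [ 0.506 -0.059  0.058] [ 0.506 -0.057  0.052]
spool (307, 188) [0.506 0.201 0.043] [0.516 0.206 0.01 ]
strip (357, 221) [0.444 0.093 0.019] [0.446 0.095 0.016]
hs (287, 225) [0.431 0.24  0.023] [0.434 0.245 0.011]
psu (300, 150) [0.556 0.216 0.155] [0.561 0.212 0.153]
psu (340, 170) [0.529 0.137 0.148] [0.53  0.137 0.129]
box (430, 90) [ 0.724 -0.052  0.079] [ 0.721 -0.051  0.076]
box (470, 150) [ 0.602 -0.151  0.026] [ 0.608 -0.15   0.02 ]
box (530, 130) [ 0.634 -0.246  0.097] [ 0.633 -0.246  0.092]
orange
1732 [233.1 217.5] -> [0.4479 0.3641] ((0.44821977615356445, 0.36423248052597046), (0.08977530151605606, 0.12366937845945358), 1.4936659336090088)
blue
1696 [427.9 150.7] -> [ 0.6092 -0.061 ] ((0.6091457009315491, -0.059157200157642365), (0.09250622242689133, 0.12349456548690796), 5.6369476318359375)
white
4630 [325.  222.5] -> [0.4418 0.1639] ((0.44300204515457153, 0.16522954404354095), (0.09500204771757126, 0.23659375309944153), 1.4994854927062988)
```

View pics/topz.png

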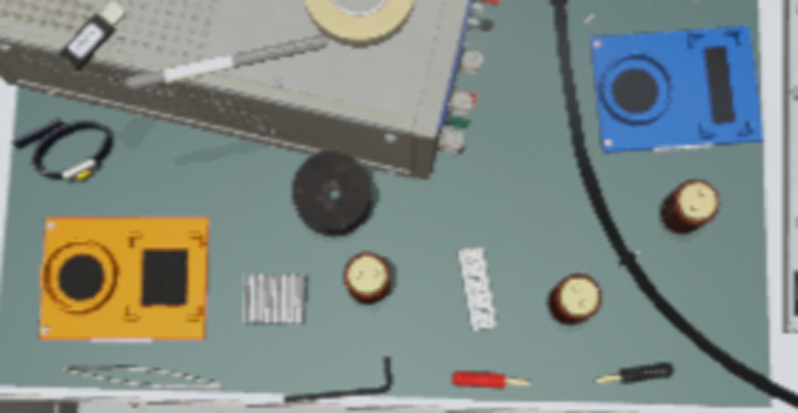

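The enlarged top view shows a can at crop (368,277), the strip at (477,288), a can at (578,298), a can at (695,203) and the heat sink at (275,298). The cable lies flat, about 10 mm high. I'll take the two outer cans and leave the middle one at (391,225).

```bash
python3 - <<'E'
from h import *
D=np.load("top0.npz");p,d=D["p"],D["d"];P=cloud("top",d)
H,S,V=cv2.split(cv2.cvtColor(p,cv2.COLOR_BGR2HSV))
def rect(x0,x1,y0,y1,f,z):
    m=np.zeros(H.shape,bool);m[y0:y1,x0:x1]=f[y0:y1,x0:x1]
    n,l,s,c=cv2.connectedComponentsWithStats(m.astype(np.uint8));i=1+np.argmax(s[1:,4])
    W=plane("top",np.argwhere(l==i)[:,::-1],z)[:,:2].astype(np.float32)
    print(s[i],W.mean(0).round(4),cv2.minAreaRect(W))
tan=(H>15)&(H<35)&(V>150)&(S>50)
for b in[(305,335,205,235),(378,405,210,240),(420,447,178,208)]:rect(*b,tan,.05)
print("strip");rect(345,372,200,240,(S<40)&(V>130),.013)
print("hs");rect(270,303,208,240,(S<40)&(V>100),.018)
# height map near trays and PSU edges
for nm,X,Y in[("blue",(.48,.72),(-.26,.13)),("orange",(.36,.66),(.2,.48))]:
    print(nm,"rows x, cols y(desc)")
    ys=np.arange(Y[1],Y[0],-.02)
    print("      ",*[f"{y*1000:4.0f}" for y in ys])
    for x in np.arange(X[1],X[0],-.02):
        r=[]
        for y in ys:
            k=(abs(P[...,0]-x)<.01)&(abs(P[...,1]-y)<.01);r.append(f"{1000*np.nanmax(P[...,2][k]):4.0f}" if k.any() else "  --")
        print(f"{x*1000:5.0f}:",*r)
E
```

```text
[312 210  14  13 133] [0.4508 0.1775] ((0.4511703550815582, 0.17761820554733276), (0.026387639343738556, 0.024830924347043037), 46.60935974121094)
[387 218  13  12 131] [0.4392 0.024 ] ((0.4392731189727783, 0.023872073739767075), (0.022604022175073624, 0.024850761517882347), 1.5328272581100464)
[428 184  14  13 129] [ 0.5113 -0.0623] ((0.5114142298698425, -0.06232845038175583), (0.024583322927355766, 0.02584080770611763), 45.644126892089844)
strip
[ 345  200   27   40 1045] [0.4489 0.0935] ((0.45018675923347473, 0.09293773770332336), (0.0845082700252533, 0.0562470480799675), 1.081507682800293)
hs
[ 270  208   33   32 1045] [0.4365 0.247 ] ((0.43680131435394287, 0.2472095936536789), (0.0663858950138092, 0.06961013376712799), 1.571415662765503)
blue rows x, cols y(desc)
        130  110   90   70   50   30   10  -10  -30  -50  -70  -90 -110 -130 -150 -170 -190 -210 -230 -250
  720:  155  156  155   71   18   16   82   81  104  100   79   81   80    4   27   88   97   95   94  109
  700:  156  155  153    4   16   17    3    3    3    4    4    3    5    4   27   87   96   95   95  112

[... 1706 characters left out ...]
52  155
  520:    4    4   23   22   22    5    3    5    4    4    4    5   41   44
  500:    3    3    4    7    8    9    7    9    7    8    4    4   43   44
  480:    4    4    5   20   22   20   16    8   14   15    5    5    4   41
  460:    4    5    4   20    9   21   10    8    9    8    4   22   21   20
  440:    4    4    4   20    9   21   10   10    9    8   16   24   23   22
  420:    4    4    4   21   21   21   14    9   13   13   19   23   21   19
  400:    4    4    4    7    7    9    9    9    8    6    5    5    5    4
  380:    4    3    4    5    9   11   11   11   12   11   11    3    4    5
  360:    4    4    5    4    4    4   11   12   11   11   10    3    7    8
```

Call:
send_rows(plan=[[[0, 0, -0.5], [0, 0, 0.11]], [[0, 0, -0.5], [0, 0, 0.11]], [[0.9, -1, 0], [0, 0, 0]], [[0.9, -1, 0], [0, 0, 0]], [[0.9, -1, 0], [0, 0, 0]], [[0.9, -1, 0], [0, 0, 0]], [[0.9, -1, 0], [0, 0, 0]], [[0.9, -1, 0], [0, 0, 0]], [[0.9, -1, 0], [0, 0, 0]], [[0.9, -1, 0], [0, 0, 0]]], gripper=0.25, force=20)

```text
time: 1.35
tool_pos: [0.3584, -0.2928, 0.2514]
tool_rot: [-3.141, 0.0, 0.0]
contact_force: [-0.0, -0.3, 0.6]
opening: 0.0575
grip_force: 0.0
```

Call:
send_rows(plan=[[[0.9, -1, 0], [0, 0, 0]], [[0.9, -1, 0], [0, 0, 0]], [[0.9, -1, 0], [0, 0, 0]], [[0.9, -1, 0], [0, 0, 0]], [[0.9, -1, 0], [0, 0, 0]], [[0.9, -1, 0], [0, 0, 0]], [[0.9, -1, 0], [0, 0, 0]], [[0, -1, 0], [0, 0, 0]], [[0, -0.5, 0], [0, 0, 0]], [[0, 0, 0], [0, 0, 0]]])

```text
time: 2.6
tool_pos: [0.5152, -0.081, 0.2516]
tool_rot: [3.141, 0.0, 0.001]
contact_force: [-0.9, 0.0, 0.7]
opening: 0.0576
grip_force: 0.0
```

```bash
python3 - <<'E'
from h import *
s=robot.observe();print({k:np.round(s[k],4) for k in("time","tool_pos","tool_rot","opening","contact_force")})
K,R,t=cal("wrist");print(K,(-R.T@t).round(3),R.round(2))
p,d=read_camera("wrist");cv2.imwrite("pics/w1.png",p);np.savez("w1.npz",p=p,d=d,K=K,R=R,t=t)
E
```

```text
{'time': np.float64(2.6), 'tool_pos': array([ 0.5152, -0.081 ,  0.2516]), 'tool_rot': array([3.1414e+00, 4.0000e-04, 1.3000e-03]), 'opening': np.float64(0.0576), 'contact_force': array([-0.9248,  0.0318,  0.7222])}
[[309.70691629   0.         321.97742011]
 [  0.         309.70691629 198.24606196]
 [  0.           0.           1.        ]] [ 0.587 -0.081  0.41 ] [[ 0.   -1.    0.  ]
 [-0.96 -0.    0.27]
 [-0.27 -0.   -0.96]]
```

View pics/w1.png

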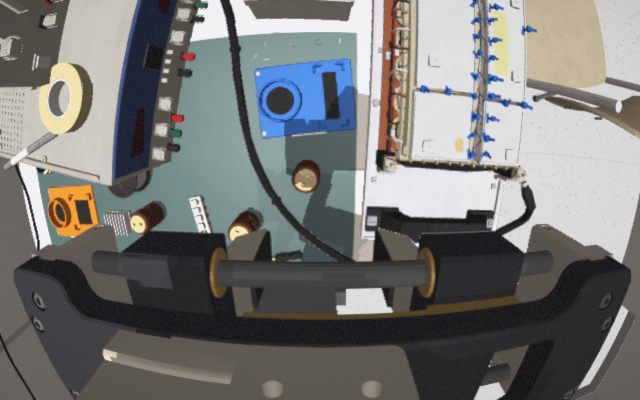

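The wrist view shows the blue tray at (305,97) with its ring at (280,100), the can to take at (306,178), and the tall rack edge at columns 385-410. The gripper body is confirmed wide along tool y.

```bash
python3 - <<'E'
from h import *
D=np.load("w1.npz");p,d=D["p"],D["d"];C=(D["K"],D["R"],D["t"]);P=cloud("wrist",d,C)
H,S,V=cv2.split(cv2.cvtColor(p,cv2.COLOR_BGR2HSV))
def rect(x0,x1,y0,y1,f,z):
    m=np.zeros(H.shape,bool);m[y0:y1,x0:x1]=f[y0:y1,x0:x1]
    n,l,s,c=cv2.connectedComponentsWithStats(m.astype(np.uint8));i=1+np.argmax(s[1:,4])
    W=plane("wrist",np.argwhere(l==i)[:,::-1],z,C)[:,:2].astype(np.float32)
    print(s[i],W.mean(0).round(4),cv2.minAreaRect(W))
print("blue");rect(245,370,50,145,(H>100)&(H<125)&(S>120)&(V>70),.005)
print("ringhole");rect(262,300,80,118,V<60,.005)
print("striphole");rect(318,345,65,125,V<60,.005)
tan=(H>12)&(H<35)&(V>110)&(S>50)
print("cap");rect(285,325,155,195,tan,.05)
for x in(.54,.58,.62,.66):
    r=[]
    for y in np.arange(-.12,-.2,-.005):
        k=(abs(P[...,0]-x)<.008)&(abs(P[...,1]-y)<.0025)&(P[...,2]<.2);r.append(f"{1000*np.nanmedian(P[...,2][k]):4.0f}" if k.any() else "  --")
    print(x,*r)
for x in(.56,.6,.64,.68,.7,.71,.72,.73):
    k=(abs(P[...,0]-x)<.005)&(abs(P[...,1]+.09)<.03);print(x,np.nanmax(P[...,2][k]) if k.any() else None)
v=cv2.resize(p[45:150,240:400],None,fx=5,fy=5,interpolation=cv2.INTER_CUBIC);cv2.imwrite("pics/w1z.png",v)
E
```

```text
blue
[ 255   59  101   80 5516] [ 0.6099 -0.0603] ((0.6095787882804871, -0.0592721626162529), (0.0932072326540947, 0.12576209008693695), 5.543036460876465)
ringhole
[268  88  25  25 487] [ 0.6066 -0.0269] ((0.6070131659507751, -0.027225511148571968), (0.03147823363542557, 0.03178643062710762), 89.5014877319336)
striphole
[324  73  15  46 509] [ 0.6117 -0.0928] ((0.6127013564109802, -0.09290453791618347), (0.05913909152150154, 0.015418925322592258), 5.764235973358154)
cap
[295 169  22  22 391] [ 0.5104 -0.0617] ((0.5105185508728027, -0.06209059804677963), (0.02512749470770359, 0.02555716037750244), 89.87047576904297)
0.54    1    1    1    0   16   14   61   81   73   72   76   77   82   92   92   88   92
0.58    5    5    1    0    6   14   14   25   48   71   76   86   93   92   92   92   92
0.62    5    1    0    0    1   20   13   18   49   66   75   82   92   93   92   92   92
0.66    1    1    1   -0    0   19   14   14   33   58   74   78   88   93   92   93   93
0.56 0.006550885674370621
0.6 0.007728293223767224
0.64 0.013062472068685826
0.68 0.0033497817919262984
0.7 0.0035106947284418988
0.71 0.0784210411029006
0.72 0.07895818137228061
0.73 0.0019732858029735123
```

View pics/w1z.png

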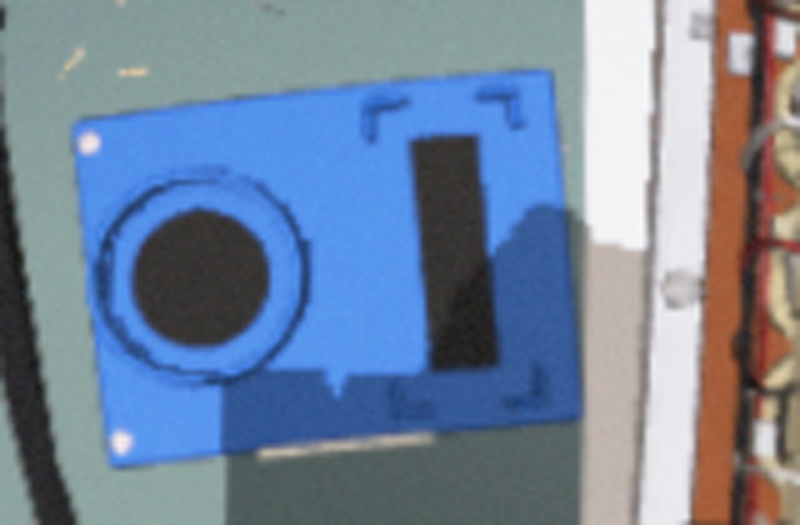

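The zoom shows the strip nest's short-side gap is too narrow for a pad (about 17 mm against 19 mm), so I must grip across the 18 mm width. The rack, up to about 93 mm high beyond y -0.175, would foul the gripper body. I will place the strip first, tilting about 10 degrees so the body clears the rack.

Call:
send_rows(plan=[[[-0.5, -0.9, 0.5], [0, 0, 0]], [[-0.5, -0.9, 0.5], [0, 0, 0]], [[-0.5, -0.9, 0.5], [0, 0, 0]], [[-0.5, -0.9, 0.5], [0, 0, 0]], [[-0.5, -0.9, 0.5], [0, 0, 0]], [[-0.5, -0.9, 0.5], [0, 0, 0]], [[-0.5, -0.9, 0.5], [0, 0, 0]], [[-0.3, -0.5, 0.5], [0, 0, 0]], [[0, 0, 0], [0, 0, 0]], [[0, 0, 0], [0, 0, 0]]], gripper=-0.13)

```text
time: 3.9
tool_pos: [0.4212, 0.0878, 0.1522]
tool_rot: [3.141, -0.001, -0.001]
contact_force: [-0.5, -0.6, 1.4]
opening: 0.0397
grip_force: 0.0
```

```bash
python3 - <<'E'
from h import *
s=robot.observe();print({k:np.round(s[k],4) for k in("time","tool_pos","tool_rot","opening","contact_force")})
K,R,t=cal("wrist");
p,d=read_camera("wrist");cv2.imwrite("pics/w2.png",p);np.savez("w2.npz",p=p,d=d,K=K,R=R,t=t)
C=(K,R,t);P=cloud("wrist",d,C);z=P[...,2]
# side/top pixels of strip by height>8mm within xy window
k=(z>.007)&(z<.03)&(abs(P[...,0]-.449)<.06)&(abs(P[...,1]-.093)<.045)
n,l,st,c=cv2.connectedComponentsWithStats(k.astype(np.uint8));print(st)
i=1+np.argmax(st[1:,4]);W=P[l==i][:,:2].astype(np.float32);print(W.mean(0),cv2.minAreaRect(W),np.nanmax(z[l==i]))
E
```

```text
{'time': np.float64(3.9), 'tool_pos': array([0.4212, 0.0878, 0.1522]), 'tool_rot': array([ 3.1412e+00, -1.2000e-03, -6.0000e-04]), 'opening': np.float64(0.0397), 'contact_force': array([-0.4804, -0.5959,  1.3678])}
[[     0      0    640    400 254855]
 [   300    129     30     64   1145]]
[0.4488981  0.09472636] ((0.4476119577884674, 0.09451083093881607), (0.06277620047330856, 0.019459309056401253), 9.828675270080566) 0.019292347674619514
```

View pics/w2.png

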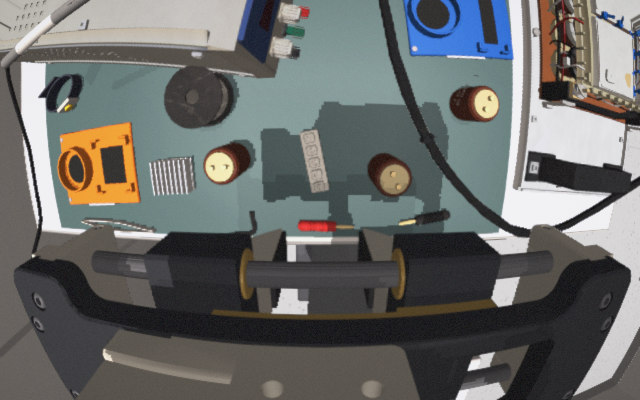

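The wrist view shows the strip at (314,161), can A at (225,163), can B at (390,175), the heat sink at (172,176) and the orange tray at (98,163). Next I'll descend on the strip.

Call:
send_rows(plan=[[[0, 0, 0.5], [0, 0, -0.109]], [[0.5, -0.09, 0.8], [0, 0, 0]], [[0.5, 0, 0.8], [0, 0, 0]], [[0.09, 0, 0.8], [0, 0, 0]], [[0, 0, 0.8], [0, 0, 0]], [[0, 0, 0.8], [0, 0, 0]], [[0, 0, 0.6], [0, 0, 0]], [[0, 0, 0.5], [0, 0, 0]], [[0, 0, 0.33], [0, 0, 0]], [[0, 0, 0], [0, 0, 0]]])

```text
time: 5.2
tool_pos: [0.4468, 0.0953, 0.0032]
tool_rot: [3.142, 0.001, 0.171]
contact_force: [-0.1, 0.1, 0.4]
opening: 0.0401
grip_force: 0.0
```

```bash
python3 - <<'E'
from h import *
D=np.load("w2.npz");p,d=D["p"],D["d"];C=(D["K"],D["R"],D["t"]);P=cloud("wrist",d,C);z=P[...,2]
H,S,V=cv2.split(cv2.cvtColor(p,cv2.COLOR_BGR2HSV))
def rect(nm,k,win):
    m=np.zeros(H.shape,np.uint8);x0,x1,y0,y1=win;m[y0:y1,x0:x1]=k[y0:y1,x0:x1]
    n,l,s,c=cv2.connectedComponentsWithStats(m);i=1+np.argmax(s[1:,4]);W=P[l==i][:,:2].astype(np.float32);W=W[~np.isnan(W).any(1)]
    print(nm,s[i,4],W.mean(0).round(4),np.round(np.concatenate([np.ravel(a) for a in cv2.minAreaRect(W)]),4))
rect("hs",(z>.012)&(z<.03),(145,198,145,205))
rect("hs8",(z>.006)&(z<.03),(145,198,145,205))
rect("capA",(z>.046)&(z<.056),(195,255,135,190))
rect("capC",(z>.046)&(z<.056),(440,505,75,130))
ob=(H>5)&(H<25)&(S>150)&(V>120)
rect("orange",ob&(z<.009),(50,145,115,210))
rect("spool",(z>.034)&(z<.046),(160,235,60,130))
E
```

```text
hs 1215 [0.436  0.2474] [0.4358 0.2476 0.0364 0.0445 1.2784]
hs8 1350 [0.4362 0.246 ] [0.4358 0.2476 0.0364 0.0445 1.2784]
capA 1027 [0.4516 0.1755] [4.50800e-01 1.77300e-01 3.40000e-02 3.42000e-02 7.47807e+01]
capC 871 [ 0.5105 -0.0584] [ 0.5108 -0.0605  0.0338  0.034  22.5692]
orange 3265 [0.4514 0.3497] [0.4494 0.3654 0.0933 0.1308 1.3675]
spool 2833 [0.515  0.2051] [5.14800e-01 2.06000e-01 6.00000e-02 5.93000e-02 7.73671e+01]
```

Call:
send_rows(plan=[[[0, 0, 0], [0, 0, 0]], [[0, 0, 0], [0, 0, 0]], [[0, 0, 0], [0, 0, 0]], [[0, 0, 0], [0, 0, 0]], [[0, 0, -0.2], [0, 0, 0]], [[0, 0, -0.8], [0, 0, 0]], [[0, 0, -1], [0, 0, 0]], [[0, 0, -1], [0, 0, 0]], [[0, 0, -1], [0, 0, 0]], [[0, 0, -1], [0, 0, 0]]], gripper=-1, force=15)

```text
time: 6.45
tool_pos: [0.4465, 0.0955, 0.1294]
tool_rot: [3.141, 0.0, 0.171]
contact_force: [-0.1, 0.2, -0.8]
opening: 0.0175
grip_force: 14.9
```

Call:
send_rows(plan=[[[0, 0, -0.4], [0, 0, 0.07]], [[0, 0, -0.4], [0, 0, 0]], [[0.77, 0.96, 0], [0, 0, 0]], [[0.77, 0.96, 0], [0, 0, 0]], [[0.77, 0.96, 0], [0, 0, 0]], [[0.77, 0.96, 0], [0, 0, 0]], [[0.77, 0.96, 0], [0, 0, 0]], [[0.77, 0.96, 0], [0, 0, 0]], [[0.77, 0.96, 0], [0, 0, 0]], [[0.77, 0.96, 0], [0, 0, 0]]])

```text
time: 7.7
tool_pos: [0.6126, -0.0874, 0.1482]
tool_rot: [-3.141, 0.001, 0.064]
contact_force: [0.3, 0.4, 0.4]
opening: 0.0178
grip_force: 14.9
```

Call:
send_rows(plan=[[[0, 0, 0], [-0.05, 0, 0]], [[0, 0, 0], [-0.05, 0, 0]], [[0, 0, 0], [0, 0, 0]], [[0, -0.125, 0.79], [0, 0, 0]], [[0, -0.125, 0.79], [0, 0, 0]], [[0, -0.125, 0.79], [0, 0, 0]], [[0, 0, 0], [0, 0, 0]], [[0, 0, 0], [0, 0, 0]], [[0, 0, 0], [0, 0, 0]], [[0, 0, 0], [0, 0, 0]]])

```text
time: 8.95
tool_pos: [0.6126, -0.0868, 0.0892]
tool_rot: [2.984, -0.001, 0.062]
contact_force: [1.3, -0.7, -0.1]
opening: 0.0182
grip_force: 14.9
```

```bash
python3 - <<'E'
from h import *
s=robot.observe();print({k:np.round(s[k],4) for k in("time","tool_pos","tool_rot","opening","contact_force")})
p,d=read_camera("wrist");cv2.imwrite("pics/w3.png",p[60:330,160:480])
E
```

```text
{'time': np.float64(8.95), 'tool_pos': array([ 0.6126, -0.0868,  0.0892]), 'tool_rot': array([ 2.9843e+00, -1.1000e-03,  6.1600e-02]), 'opening': np.float64(0.0182), 'contact_force': array([ 1.2964, -0.727 , -0.1078])}
```

View pics/w3.png

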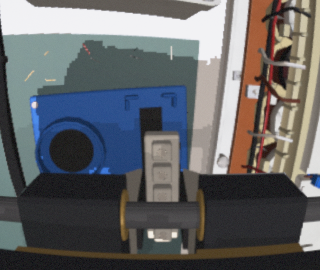

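The crop shows the strip held between the fingers, lined up above the strip nest, with the rack to the right. Lowering it now.

Call:
send_rows(plan=[[[0, -0.08, 0.49], [0, 0, 0]], [[0, -0.08, 0.49], [0, 0, 0]], [[0, -0.08, 0.49], [0, 0, 0]], [[0, -0.08, 0.49], [0, 0, 0]], [[0, -0.06, 0.4], [0, 0, 0]], [[0, -0.04, 0.25], [0, 0, 0]], [[0, -0.03, 0.2], [0, 0, 0]], [[0, -0.02, 0.12], [0, 0, 0]], [[0, 0, 0], [0, 0, 0]], [[0, 0, 0], [0, 0, 0]]])

```text
time: 10.25
tool_pos: [0.6125, -0.0866, 0.0146]
tool_rot: [2.984, -0.001, 0.062]
contact_force: [-0.2, -0.1, -0.5]
opening: 0.0175
grip_force: 14.9
```

Call:
send_rows(plan=[[[0, -0.005, 0.03], [0, 0, 0]], [[0, -0.005, 0.03], [0, 0, 0]], [[0, -0.005, 0.03], [0, 0, 0]], [[0, 0, 0], [0, 0, 0]], [[0, 0, 0], [0, 0, 0]], [[0, 0, 0], [0, 0, 0]], [[0, 0, 0], [0, 0, 0]], [[0, 0, 0], [0, 0, 0]], [[0, 0, 0], [0, 0, 0]], [[0, 0, 0], [0, 0, 0]]])

```text
time: 11.5
tool_pos: [0.6123, -0.0865, 0.012]
tool_rot: [2.984, -0.0, 0.061]
contact_force: [0.9, -0.8, 1.0]
opening: 0.0179
grip_force: 14.9
```

Call:
send_rows(plan=[[[0, -0.005, 0.03], [0, 0, 0]], [[0, -0.005, 0.03], [0, 0, 0]], [[0, 0, 0], [0, 0, 0]], [[0, 0, 0], [0, 0, 0]], [[0, 0, 0], [0, 0, 0]], [[0, 0, 0], [0, 0, 0]], [[0, 0, 0], [0, 0, 0]], [[0, 0, 0], [0, 0, 0]], [[0, 0, 0], [0, 0, 0]], [[0, 0, 0], [0, 0, 0]]])

```text
time: 12.75
tool_pos: [0.6123, -0.0865, 0.0105]
tool_rot: [2.984, -0.0, 0.062]
contact_force: [-1.3, 0.4, -0.2]
opening: 0.0177
grip_force: 14.9
```

Call:
send_rows(plan=[[[0, -0.003, 0.02], [0, 0, 0]], [[0, -0.003, 0.02], [0, 0, 0]], [[0, 0, 0], [0, 0, 0]], [[0, 0, 0], [0, 0, 0]], [[0, 0, 0], [0, 0, 0]], [[0, 0, 0], [0, 0, 0]], [[0, 0, 0], [0, 0, 0]], [[0, 0, 0], [0, 0, 0]], [[0, 0, 0], [0, 0, 0]], [[0, 0, 0], [0, 0, 0]]], force=5)

```text
time: 14.0
tool_pos: [0.6124, -0.0867, 0.0095]
tool_rot: [2.984, -0.0, 0.061]
contact_force: [-1.1, -2.1, 3.5]
opening: 0.0184
grip_force: 5.0
```

Call:
send_rows(plan=[[[0, -0.002, 0.015], [0, 0, 0]], [[0, -0.002, 0.015], [0, 0, 0]], [[0, 0, 0], [0, 0, 0]], [[0, 0, 0], [0, 0, 0]], [[0, 0, 0], [0, 0, 0]], [[0, 0, 0], [0, 0, 0]], [[0, 0, 0], [0, 0, 0]], [[0, 0, 0], [0, 0, 0]], [[0, 0, 0], [0, 0, 0]], [[0, 0, 0], [0, 0, 0]]], force=3)

```text
time: 15.25
tool_pos: [0.6123, -0.0864, 0.0086]
tool_rot: [2.985, 0.0, 0.061]
contact_force: [1.2, 0.7, 1.1]
opening: 0.0185
grip_force: 3.0
```

Call:
send_rows(plan=[[[0, 0.002, -0.012], [0, 0, 0]], [[0, 0.002, -0.012], [0, 0, 0]], [[0, 0.002, -0.012], [0, 0, 0]], [[0, 0, 0], [0, 0, 0]], [[0, 0, 0], [0, 0, 0]], [[0, 0.01, -0.06], [0, 0, 0]], [[0, 0.03, -0.2], [0, 0, 0]], [[0, 0.08, -0.5], [0, 0, 0]], [[0, 0.15, -1], [0, 0, 0]], [[0, 0.15, -1], [0, 0, 0]]], gripper=-0.39)

```text
time: 16.5
tool_pos: [0.6124, -0.0862, 0.081]
tool_rot: [2.984, -0.001, 0.061]
contact_force: [1.3, 0.2, 0.9]
opening: 0.0279
grip_force: 0.0
```

Call:
send_rows(plan=[[[0, 0.15, -1], [0.05, 0, 0]], [[0, 0, -1], [0.05, 0, 0]], [[-0.6, 0, 0], [0, 0, 0]], [[-0.6, 0, 0], [0, 0, 0]], [[-0.6, 0, 0], [0, 0, 0]], [[-0.6, 0, 0], [0, 0, 0]], [[-0.6, 0, 0], [0, 0, 0]], [[0, 0, 0], [0, 0, 0]], [[0, 0, 0], [0, 0, 0]], [[0, 0, 0], [0, 0, 0]]], gripper=0.25)

```text
time: 17.75
tool_pos: [0.5379, -0.0886, 0.1298]
tool_rot: [3.141, -0.001, 0.062]
contact_force: [-0.1, -0.1, 1.6]
opening: 0.0576
grip_force: 0.0
```

```bash
python3 - <<'E'
from h import *
s=robot.observe();print({k:np.round(s[k],4) for k in("time","tool_pos","tool_rot","opening","contact_force")})
C=cal("wrist");p,d=read_camera("wrist");P=cloud("wrist",d,C);z=P[...,2]
k=(z>.0165)&(z<.035)&(abs(P[...,0]-.612)<.045)&(abs(P[...,1]+.092)<.03)
k2=(z>.01)&(z<.035)&(abs(P[...,0]-.612)<.045)&(abs(P[...,1]+.092)<.025)
for kk in(k,k2):
  n,l,st,c=cv2.connectedComponentsWithStats(kk.astype(np.uint8));i=1+np.argmax(st[1:,4]);W=P[l==i];print(st[i],cv2.minAreaRect(W[:,:2].astype(np.float32)),np.nanpercentile(W[:,2],[5,50,95]))
  A=np.c_[W[:,:2]-W[:,:2].mean(0),np.ones(len(W))];print("slope",np.linalg.lstsq(A,W[:,2],rcond=None)[0].round(3))
k=(z>.046)&(z<.056)&(abs(P[...,0]-.511)<.03)&(abs(P[...,1]+.061)<.03);print("capC",k.sum(),cv2.minAreaRect(P[k][:,:2].astype(np.float32)))
cv2.imwrite("pics/w4.png",cv2.resize(p[:240,200:480],None,fx=2.5,fy=2.5))
E
```

```text
{'time': np.float64(17.75), 'tool_pos': array([ 0.5379, -0.0886,  0.1298]), 'tool_rot': array([ 3.1413e+00, -6.0000e-04,  6.1700e-02]), 'opening': np.float64(0.0576), 'contact_force': array([-0.0948, -0.1087,  1.5887])}
[319  79  14  11 131] ((0.6363840699195862, -0.08630707114934921), (0.008668850176036358, 0.011167413555085659), 3.6251070499420166) [0.02029309 0.0223005  0.0235482 ]
slope [0.158 0.087 0.022]
[ 314   77   23   70 1488] ((0.6128295063972473, -0.0874098539352417), (0.06134806573390961, 0.019313182681798935), 3.713970422744751) [0.01410734 0.01598792 0.0233135 ]
slope [0.004 0.035 0.018]
capC 1127 ((0.5118560791015625, -0.06223537027835846), (0.03371501713991165, 0.03264356777071953), 6.198941230773926)
```

View pics/w4.png

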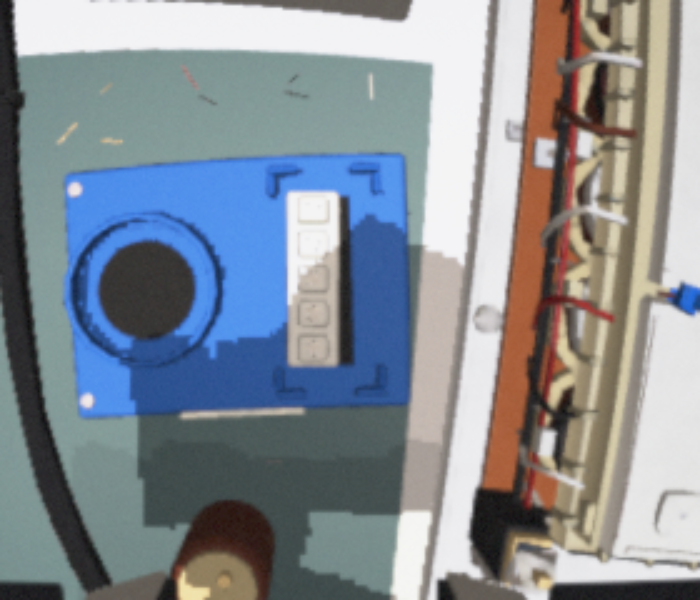

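The crop shows the strip lying flat between its four corner stops. Next is can C, gripped high so the fingers stay above the ring rim.

Call:
send_rows(plan=[[[-0.5, -0.58, 0], [0, 0, 0]], [[-0.5, -0.58, 0.3], [0, 0, 0]], [[0, 0, 0.6], [0, 0, 0]], [[0, 0, 0.8], [0, 0, 0]], [[0, 0, 0.8], [0, 0, 0]], [[0, 0, 0.7], [0, 0, 0]], [[0, 0, 0.6], [0, 0, 0]], [[0, 0, 0.5], [0, 0, 0]], [[0, 0, 0], [0, 0, 0]], [[0, 0, 0], [0, 0, 0]]])

```text
time: 19.05
tool_pos: [0.511, -0.0613, 0.0225]
tool_rot: [3.141, -0.001, 0.062]
contact_force: [0.2, -0.0, 0.8]
opening: 0.0573
grip_force: 0.0
```

Call:
send_rows(plan=[[[0, 0, 0], [0, 0, 0]], [[0, 0, 0], [0, 0, 0]], [[0, 0, 0], [0, 0, 0]], [[0, 0, 0], [0, 0, 0]], [[0, 0, 0], [0, 0, 0]], [[0, 0, 0], [0, 0, 0]], [[0, 0, -0.2], [0, 0, 0]], [[0, 0, -0.5], [0, 0, 0]], [[0, 0, -0.8], [0, 0, 0]], [[0, 0, -0.8], [0, 0, 0]]], gripper=-1, force=20)

```text
time: 20.3
tool_pos: [0.5105, -0.0612, 0.0807]
tool_rot: [3.141, -0.0, 0.061]
contact_force: [0.4, -0.4, -0.6]
opening: 0.0339
grip_force: 20.0
```

Call:
send_rows(plan=[[[0.78, -0.23, 0], [0, 0, 0]], [[0.78, -0.23, 0], [0, 0, 0]], [[0.78, -0.23, 0], [0, 0, 0]], [[0.78, -0.23, 0], [0, 0, 0]], [[0.78, -0.23, 0], [0, 0, 0]], [[0, 0, 0], [0, 0, 0]], [[0, 0, 0.5], [0, 0, 0]], [[0, 0, 0.5], [0, 0, 0]], [[0, 0, 0.5], [0, 0, 0]], [[0, 0, 0.3], [0, 0, 0]]])

```text
time: 21.55
tool_pos: [0.6054, -0.0266, 0.0333]
tool_rot: [-3.141, 0.002, 0.061]
contact_force: [0.2, -0.4, -0.1]
opening: 0.034
grip_force: 20.0
```

Call:
send_rows(plan=[[[0, 0, 0.1], [0, 0, 0]], [[0, 0, 0.08], [0, 0, 0]], [[0, 0, 0.04], [0, 0, 0]], [[0, 0, 0.04], [0, 0, 0]], [[0, 0, 0.02], [0, 0, 0]], [[0, 0, 0], [0, 0, 0]], [[0, 0, 0], [0, 0, 0]], [[0, 0, 0], [0, 0, 0]], [[0, 0, 0], [0, 0, 0]], [[0, 0, 0], [0, 0, 0]]])

```text
time: 22.8
tool_pos: [0.6061, -0.0265, 0.0276]
tool_rot: [3.141, -0.0, 0.061]
contact_force: [-0.1, 0.4, -0.9]
opening: 0.0341
grip_force: 20.0
```

Call:
send_rows(plan=[[[0, 0, 0.02], [0, 0, 0]], [[0, 0, 0], [0, 0, 0]], [[0, 0, 0], [0, 0, 0]], [[0, 0, 0], [0, 0, 0]], [[0, 0, 0], [0, 0, 0]], [[0, 0, 0], [0, 0, 0]], [[0, 0, 0], [0, 0, 0]], [[0, 0, 0], [0, 0, 0]], [[0, 0, 0], [0, 0, 0]], [[0, 0, 0], [0, 0, 0]]], force=8)

```text
time: 24.05
tool_pos: [0.6062, -0.0265, 0.0274]
tool_rot: [3.141, -0.0, 0.061]
contact_force: [-2.8, -0.4, 5.3]
opening: 0.0342
grip_force: 8.0
```

Call:
send_rows(plan=[[[0, 0, 0], [0, 0, 0]], [[0, 0, 0], [0, 0, 0]], [[0, 0, 0], [0, 0, 0]], [[0, 0, 0], [0, 0, 0]], [[0, 0, -0.3], [0, 0, 0]], [[0, 0, -0.7], [0, 0, 0]], [[0, 0, -1], [0, 0, 0]], [[0, 0, -1], [0, 0, 0]], [[0, 0, -1], [0, 0, 0]], [[0, 0, -1], [0, 0, 0]]], gripper=0.17)

```text
time: 25.3
tool_pos: [0.6063, -0.0265, 0.1546]
tool_rot: [3.141, -0.002, 0.061]
contact_force: [-0.6, 0.0, 0.4]
opening: 0.0537
grip_force: 0.0
```

Call:
send_rows(plan=[[[-0.8, 0, 0], [0, 0, 0.034]], [[-0.8, 0, 0], [0, 0, 0]], [[-0.8, 0, 0], [0, 0, 0]], [[-0.8, 0, 0], [0, 0, 0]], [[-0.8, 0, 0], [0, 0, 0]], [[-0.8, 0, 0], [0, 0, 0]], [[-0.8, 0, 0], [0, 0, 0]], [[0, 0, 0], [0, 0, 0]], [[0, 0, 0], [0, 0, 0]], [[0, 0, 0], [0, 0, 0]]])

```text
time: 26.55
tool_pos: [0.467, -0.0288, 0.1524]
tool_rot: [3.141, -0.001, 0.008]
contact_force: [0.5, -0.6, -0.5]
opening: 0.0538
grip_force: 0.0
```

```bash
python3 - <<'E'
from h import *
s=robot.observe();print({k:np.round(s[k],4) for k in("time","tool_pos","tool_rot","opening","contact_force")})
C=cal("wrist");p,d=read_camera("wrist");P=cloud("wrist",d,C);z=P[...,2]
k=(z>.05)&(z<.0615)&(abs(P[...,0]-.606)<.03)&(abs(P[...,1]+.0265)<.03);print("capC",k.sum(),cv2.minAreaRect(P[k][:,:2].astype(np.float32)),np.median(z[k]))
k=(z>.046)&(z<.056)&(abs(P[...,0]-.451)<.03)&(abs(P[...,1]-.177)<.03);print("capA",k.sum(),cv2.minAreaRect(P[k][:,:2].astype(np.float32)))
E
```

```text
{'time': np.float64(26.55), 'tool_pos': array([ 0.467 , -0.0288,  0.1524]), 'tool_rot': array([ 3.1413e+00, -9.0000e-04,  8.1000e-03]), 'opening': np.float64(0.0538), 'contact_force': array([ 0.5089, -0.6242, -0.5285])}
capC 1215 ((0.6061777472496033, -0.0266887117177248), (0.033025238662958145, 0.03431303799152374), 89.9915542602539) 0.05711124376911425
capA 595 ((0.45146921277046204, 0.1747971773147583), (0.03321471065282822, 0.0308372899889946), 15.745623588562012)
```

Call:
send_rows(plan=[[[-0.07, -0.92, 0], [0, 0, 0]], [[-0.07, -0.92, 0], [0, 0, 0]], [[-0.07, -0.92, 0], [0, 0, 0]], [[-0.07, -0.92, 0], [0, 0, 0]], [[-0.07, -0.92, 0], [0, 0, 0]], [[-0.07, -0.92, 0], [0, 0, 0]], [[-0.07, -0.92, 0], [0, 0, 0]], [[-0.07, -0.92, 0], [0, 0, 0]], [[-0.07, -0.92, 0], [0, 0, 0]], [[0, 0, 0.5], [0, 0, 0]]], gripper=0.0)

```text
time: 27.85
tool_pos: [0.4494, 0.1795, 0.1397]
tool_rot: [-3.141, -0.002, 0.01]
contact_force: [0.0, 0.9, -0.2]
opening: 0.0461
grip_force: 0.0
```

Call:
send_rows(plan=[[[0, 0, 0.6], [0, 0, 0]], [[0, 0, 0.6], [0, 0, 0]], [[0, 0, 0.6], [0, 0, 0]], [[0, 0, 0.6], [0, 0, 0]], [[0, 0, 0], [0, 0, 0]], [[0, 0, 0], [0, 0, 0]], [[0, 0, 0], [0, 0, 0]], [[0, 0, 0], [0, 0, 0]], [[0, 0, 0], [0, 0, 0]], [[0, 0, 0], [0, 0, 0]]])

```text
time: 29.1
tool_pos: [0.4488, 0.1782, 0.0797]
tool_rot: [3.142, -0.0, 0.008]
contact_force: [-0.2, -0.3, 0.1]
opening: 0.0462
grip_force: 0.0
```

```bash
python3 - <<'E'
from h import *
s=robot.observe();print({k:np.round(s[k],4) for k in("time","tool_pos","tool_rot","opening","contact_force")})
p,d=read_camera("side");cv2.imwrite("pics/s5.png",cv2.resize(p[60:300,200:500],None,fx=2,fy=2))
E
```

```text
{'time': np.float64(29.1), 'tool_pos': array([0.4488, 0.1782, 0.0797]), 'tool_rot': array([ 3.1415e+00, -2.0000e-04,  8.1000e-03]), 'opening': np.float64(0.0462), 'contact_force': array([-0.1936, -0.2544,  0.0644])}
```

View pics/s5.png

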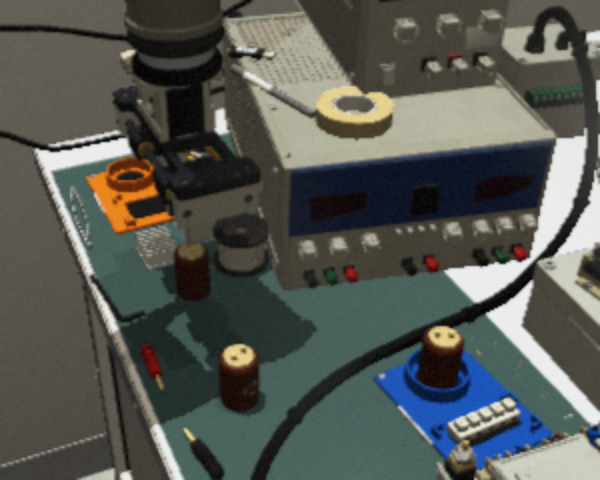

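The side view shows can and strip correctly seated in the blue tray, and the gripper above can A clear of the power supply. Descending.

Call:
send_rows(plan=[[[0.08, 0.05, 0.4], [0, 0, 0]], [[0, 0, 0.5], [0, 0, 0]], [[0, 0, 0.5], [0, 0, 0]], [[0, 0, 0.4], [0, 0, 0]], [[0, 0, 0.2], [0, 0, 0]], [[0, 0, 0], [0, 0, 0]], [[0, 0, 0], [0, 0, 0]], [[0, 0, 0], [0, 0, 0]], [[0, 0, 0], [0, 0, 0]], [[0, 0, 0], [0, 0, 0]]])

```text
time: 30.4
tool_pos: [0.4508, 0.177, 0.0298]
tool_rot: [3.142, -0.0, 0.008]
contact_force: [-0.7, -0.2, 0.2]
opening: 0.0455
grip_force: 0.0
```

Call:
send_rows(plan=[[[0, 0, 0], [0, 0, 0]], [[0, 0, 0], [0, 0, 0]], [[0, 0, 0], [0, 0, 0]], [[0, 0, 0], [0, 0, 0]], [[0, 0, 0], [0, 0, 0]], [[0, 0, -0.2], [0, 0, 0]], [[0, 0, -0.6], [0, 0, 0]], [[0, 0, -0.9], [0, 0, 0]], [[0, 0, -0.9], [0, 0, 0]], [[0, 0, -0.9], [0, 0, 0]]], gripper=-1, force=20)

```text
time: 31.65
tool_pos: [0.4508, 0.177, 0.1189]
tool_rot: [-3.142, -0.001, 0.008]
contact_force: [0.5, 0.0, -0.1]
opening: 0.0342
grip_force: 20.0
```

Call:
send_rows(plan=[[[0, -0.9, 0], [0, 0, 0]], [[0, -0.9, 0], [0, 0, 0]], [[0, -0.9, 0], [0, 0, 0]], [[0, -0.9, 0], [0, 0, 0]], [[0, -0.9, 0], [0, 0, 0]], [[0, -0.9, 0], [0, 0, 0]], [[0, -0.9, 0], [0, 0, 0]], [[0, -0.9, 0], [0, 0, 0]], [[0, -0.9, 0], [0, 0, 0]], [[0, -0.7, 0], [0, 0, 0]]])

```text
time: 32.9
tool_pos: [0.4489, 0.3979, 0.118]
tool_rot: [-3.141, -0.001, 0.008]
contact_force: [-0.8, 0.1, -1.4]
opening: 0.0337
grip_force: 20.0
```

Call:
send_rows(plan=[[[0, 0, 0], [0, 0, 0]], [[0, 0, 0], [0, 0, 0]], [[0, 0, 0.4], [0, 0, 0]], [[0, 0, 0.5], [0, 0, 0]], [[0, 0, 0.5], [0, 0, 0]], [[0, 0, 0.3], [0, 0, 0]], [[0, 0, 0], [0, 0, 0]], [[0, 0, 0], [0, 0, 0]], [[0, 0, 0], [0, 0, 0]], [[0, 0, 0], [0, 0, 0]]])

```text
time: 34.15
tool_pos: [0.4491, 0.3971, 0.0749]
tool_rot: [-3.141, -0.001, 0.008]
contact_force: [-0.1, 0.4, -0.5]
opening: 0.0336
grip_force: 20.0
```

```bash
python3 - <<'E'
from h import *
s=robot.observe();print({k:np.round(s[k],4) for k in("time","tool_pos","tool_rot","opening","contact_force")})
C=cal("wrist");p,d=read_camera("wrist");P=cloud("wrist",d,C);z=P[...,2]
H,S,V=cv2.split(cv2.cvtColor(p,cv2.COLOR_BGR2HSV));o=(H>5)&(H<25)&(S>150)&(V>100)
k=o&(z>.014)&(z<.024)&(abs(P[...,0]-.448)<.04)&(abs(P[...,1]-.397)<.04);W=P[k][:,:2];print("rim",k.sum(),cv2.minEnclosingCircle(W.astype(np.float32)),W.min(0),W.max(0))
k=o&(z<.009)&(z>.002)&(abs(P[...,0]-.45)<.06)&(abs(P[...,1]-.365)<.08);print("tray",cv2.minAreaRect(P[k][:,:2].astype(np.float32)))
cv2.imwrite("pics/w6.png",p)
E
```

```text
{'time': np.float64(34.15), 'tool_pos': array([0.4491, 0.3971, 0.0749]), 'tool_rot': array([-3.1413e+00, -6.0000e-04,  8.2000e-03]), 'opening': np.float64(0.0336), 'contact_force': array([-0.0942,  0.3665, -0.4693])}
rim 644 ((0.45707881450653076, 0.38803768157958984), 0.03952943533658981) [0.43215562 0.35748423] [0.48200203 0.42501123]
tray ((0.4610259532928467, 0.36453479528427124), (0.07074201852083206, 0.12599274516105652), 1.4770513772964478)
```

View pics/w6.png

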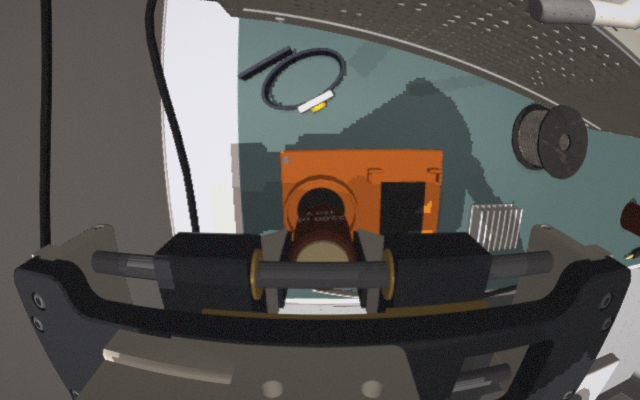

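The wrist view shows the can hanging over the ring at (320,205), and the far tray edge confirms alignment to within 1 mm. Lowering.

Call:
send_rows(plan=[[[0, 0, 0.4], [0, 0, 0]], [[0, 0, 0.4], [0, 0, 0]], [[0, 0, 0.3], [0, 0, 0]], [[0, 0, 0.2], [0, 0, 0]], [[0, 0, 0.12], [0, 0, 0]], [[0, 0, 0.08], [0, 0, 0]], [[0, 0, 0.06], [0, 0, 0]], [[0, 0, 0.03], [0, 0, 0]], [[0, 0, 0], [0, 0, 0]], [[0, 0, 0], [0, 0, 0]]])

```text
time: 35.45
tool_pos: [0.449, 0.397, 0.035]
tool_rot: [-3.142, -0.0, 0.008]
contact_force: [0.4, -0.5, -0.9]
opening: 0.0336
grip_force: 20.0
```

Call:
send_rows(plan=[[[0, 0, 0.02], [0, 0, 0]], [[0, 0, 0], [0, 0, 0]], [[0, 0, 0], [0, 0, 0]], [[0, 0, 0], [0, 0, 0]], [[0, 0, 0], [0, 0, 0]], [[0, 0, 0], [0, 0, 0]], [[0, 0, 0], [0, 0, 0]], [[0, 0, 0], [0, 0, 0]], [[0, 0, 0], [0, 0, 0]], [[0, 0, 0], [0, 0, 0]]], force=8)

```text
time: 36.7
tool_pos: [0.4491, 0.3971, 0.0346]
tool_rot: [-3.141, -0.0, 0.008]
contact_force: [-0.3, 0.1, 5.8]
opening: 0.0343
grip_force: 8.0
```

Call:
send_rows(plan=[[[0, 0, 0], [0, 0, 0]], [[0, 0, 0], [0, 0, 0]], [[0, 0, 0], [0, 0, 0]], [[0, 0, 0], [0, 0, 0]], [[0, 0, -0.3], [0, 0, 0]], [[0, 0, -0.6], [0, 0, 0]], [[0, 0, -0.8], [0, 0, 0]], [[0, 0, -0.8], [0, 0, 0]], [[0, 0, -0.8], [0, 0, 0]], [[0, 0, 0], [0, 0, 0]]], gripper=0.09)

```text
time: 37.95
tool_pos: [0.45, 0.3977, 0.1195]
tool_rot: [-3.139, -0.004, 0.008]
contact_force: [0.6, 0.2, 0.2]
opening: 0.05
grip_force: 0.0
```

Call:
send_rows(plan=[[[-0.1, 0.85, 0], [0, 0, -0.009]], [[-0.1, 0.85, 0], [0, 0, 0]], [[-0.1, 0.85, 0], [0, 0, 0]], [[-0.1, 0.85, 0], [0, 0, 0]], [[-0.1, 0.85, 0], [0, 0, 0]], [[-0.1, 0.85, 0], [0, 0, 0]], [[0, 0.85, 0], [0, 0, 0]], [[0, 0, 0], [0, 0, 0]], [[0, 0, 0], [0, 0, 0]], [[0, 0, 0], [0, 0, 0]]], gripper=0.26)

```text
time: 39.2
tool_pos: [0.437, 0.2485, 0.1168]
tool_rot: [-3.141, -0.0, 0.023]
contact_force: [-0.4, -0.4, 0.6]
opening: 0.0579
grip_force: 0.0
```

```bash
python3 - <<'E'
from h import *
s=robot.observe();print({k:np.round(s[k],4) for k in("time","tool_pos","tool_rot","opening","contact_force")})
C=cal("wrist");p,d=read_camera("wrist");P=cloud("wrist",d,C);z=P[...,2]
k=(z>.05)&(z<.0615)&(abs(P[...,0]-.448)<.03)&(abs(P[...,1]-.397)<.03);print("capA",k.sum(),cv2.minAreaRect(P[k][:,:2].astype(np.float32)),np.median(z[k]))
k=(z>.012)&(z<.03)&(abs(P[...,0]-.436)<.03)&(abs(P[...,1]-.2476)<.04);print("hs",k.sum(),cv2.minAreaRect(P[k][:,:2].astype(np.float32)))
for y in(.27,.29,.31,.33,.35,.37):
    k=(abs(P[...,1]-y)<.006)&(z>.06)&(P[...,0]<.65);print("psu",y,np.nanmin(P[...,0][k]) if k.any() else None)
E
```

```text
{'time': np.float64(39.2), 'tool_pos': array([0.437 , 0.2485, 0.1168]), 'tool_rot': array([-3.1415e+00, -2.0000e-04,  2.2800e-02]), 'opening': np.float64(0.0579), 'contact_force': array([-0.4025, -0.3917,  0.6297])}
capA 1029 ((0.4494721591472626, 0.3955487608909607), (0.0340074747800827, 0.0327577106654644), 48.55231475830078) 0.05709747374482871
hs 787 ((0.4357408583164215, 0.24816684424877167), (0.03670413792133331, 0.0425485298037529), 1.6887166500091553)
psu 0.27 0.45674589645319646
psu 0.29 0.4464874184513776
psu 0.31 0.44053352862513195
psu 0.33 0.4203707836852333
psu 0.35 0.46580776590808187
psu 0.37 0.5662910296949611
```

Call:
send_rows(plan=[[[-0.05, 0.02, 0.6], [0, 0, 0]], [[0, 0, 0.7], [0, 0, 0]], [[0, 0, 0.8], [0, 0, 0]], [[0, 0, 0.8], [0, 0, 0]], [[0, 0, 0.7], [0, 0, 0]], [[0, 0, 0.5], [0, 0, 0]], [[0, 0, 0.3], [0, 0, 0]], [[0, 0, 0.1], [0, 0, 0]], [[0, 0, 0], [0, 0, 0]], [[0, 0, 0], [0, 0, 0]]])

```text
time: 40.5
tool_pos: [0.4361, 0.2475, 0.0048]
tool_rot: [-3.141, -0.001, 0.022]
contact_force: [0.6, -0.6, 0.8]
opening: 0.0577
grip_force: 0.0
```

Call:
send_rows(plan=[[[0, 0, 0], [0, 0, 0]], [[0, 0, 0], [0, 0, 0]], [[0, 0, 0], [0, 0, 0]], [[0, 0, 0], [0, 0, 0]], [[0, 0, -0.2], [0, 0, 0]], [[0, 0, -0.6], [0, 0, 0]], [[0, 0, -0.8], [0, 0, 0]], [[0, 0, -0.8], [0, 0, 0]], [[0, 0, -0.8], [0, 0, 0]], [[0, 0, -0.8], [0, 0, 0]]], gripper=-1, force=20)

```text
time: 41.75
tool_pos: [0.4357, 0.2474, 0.106]
tool_rot: [-3.141, -0.001, 0.022]
contact_force: [1.0, -0.2, -1.1]
opening: 0.043
grip_force: 20.0
```

Call:
send_rows(plan=[[[0, 0, -1], [0, 0, 0]], [[0, 0, -0.3], [0, 0, -0.111]], [[0, 0, 0], [0, 0, -0.111]], [[0, 0, 0], [0, 0, -0.111]], [[0, 0, 0], [0, 0, -0.111]], [[0, 0, 0], [0, 0, -0.111]], [[0, 0, 0], [0, 0, -0.111]], [[0, 0, 0], [0, 0, -0.111]], [[0, 0, 0], [0, 0, -0.111]], [[0, 0, 0], [0, 0, -0.111]]])

```text
time: 43.0
tool_pos: [0.4357, 0.2474, 0.1378]
tool_rot: [3.141, -0.0, 1.597]
contact_force: [0.3, 0.5, -0.4]
opening: 0.0426
grip_force: 20.0
```

Call:
send_rows(plan=[[[0.7, 0.11, 0], [0, 0, 0]], [[0.7, 0.11, 0], [0, 0, 0]], [[0.7, 0.11, 0], [0, 0, 0]], [[0.7, 0.11, 0], [0, 0, 0]], [[0.63, 0.1, 0], [0, 0, 0]], [[0, 0, 0.6], [0, 0, 0]], [[0, 0, 0.8], [0, 0, 0]], [[0, 0, 0.6], [0, 0, 0]], [[0, 0, 0], [0, 0, 0]], [[0, 0, 0], [0, 0, 0]]])

```text
time: 44.25
tool_pos: [0.4478, 0.3334, 0.0872]
tool_rot: [3.141, -0.0, 1.591]
contact_force: [0.7, 0.4, -1.2]
opening: 0.0432
grip_force: 20.0
```

```bash
python3 - <<'E'
from h import *
s=robot.observe();print({k:np.round(s[k],4) for k in("time","tool_pos","tool_rot","opening","contact_force")})
p,d=read_camera("top");q,_=read_camera("wrist")
cv2.imwrite("pics/t7.png",np.hstack([cv2.resize(p[130:270,180:360],(500,389)),cv2.resize(q[130:330,230:410],(300,333))[:,:300] if 0 else cv2.resize(q[100:330,220:420],(300,389))]))
E
```

```text
{'time': np.float64(44.25), 'tool_pos': array([0.4478, 0.3334, 0.0872]), 'tool_rot': array([ 3.1410e+00, -2.0000e-04,  1.5911e+00]), 'opening': np.float64(0.0432), 'contact_force': array([ 0.6895,  0.379 , -1.2407])}
```

View pics/t7.png

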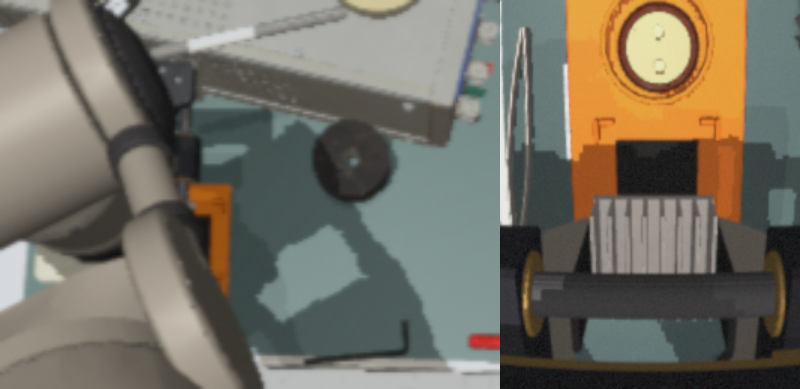

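The composite shows the can upright in the orange ring, and the heat sink held square over its nest. The body end is near the supply, so I'll shift 2 mm toward -x and lower in steps.

Call:
send_rows(plan=[[[0, -0.08, 0], [0, 0, -0.003]], [[0, 0, 0.3], [0, 0, 0]], [[0, 0, 0.4], [0, 0, 0]], [[0, 0, 0.4], [0, 0, 0]], [[0, 0, 0.4], [0, 0, 0]], [[0, 0, 0.4], [0, 0, 0]], [[0, 0, 0.4], [0, 0, 0]], [[0, 0, 0.3], [0, 0, 0]], [[0, 0, 0], [0, 0, 0]], [[0, 0, 0], [0, 0, 0]]])

```text
time: 45.6
tool_pos: [0.4457, 0.3335, 0.0221]
tool_rot: [3.141, -0.0, 1.596]
contact_force: [-0.1, -0.1, -0.4]
opening: 0.0429
grip_force: 20.0
```

Call:
send_rows(plan=[[[0, 0, 0.2], [0, 0, 0]], [[0, 0, 0.12], [0, 0, 0]], [[0, 0, 0.08], [0, 0, 0]], [[0, 0, 0.04], [0, 0, 0]], [[0, 0, 0.03], [0, 0, 0]], [[0, 0, 0], [0, 0, 0]], [[0, 0, 0], [0, 0, 0]], [[0, 0, 0], [0, 0, 0]], [[0, 0, 0], [0, 0, 0]], [[0, 0, 0], [0, 0, 0]]])

```text
time: 46.85
tool_pos: [0.4455, 0.3333, 0.0101]
tool_rot: [3.142, 0.0, 1.596]
contact_force: [0.2, -0.3, 0.3]
opening: 0.0432
grip_force: 20.0
```

Call:
send_rows(plan=[[[0, 0, 0.02], [0, 0, 0]], [[0, 0, 0], [0, 0, 0]], [[0, 0, 0], [0, 0, 0]], [[0, 0, 0], [0, 0, 0]], [[0, 0, 0], [0, 0, 0]], [[0, 0, 0], [0, 0, 0]], [[0, 0, 0], [0, 0, 0]], [[0, 0, 0], [0, 0, 0]], [[0, 0, 0], [0, 0, 0]], [[0, 0, 0], [0, 0, 0]]], force=8)

```text
time: 48.1
tool_pos: [0.4455, 0.3334, 0.0096]
tool_rot: [3.142, 0.0, 1.596]
contact_force: [0.7, 0.2, 0.1]
opening: 0.0428
grip_force: 8.0
```

Call:
send_rows(plan=[[[0, 0, 0.02], [0, 0, 0]], [[0, 0, 0], [0, 0, 0]], [[0, 0, 0], [0, 0, 0]], [[0, 0, 0], [0, 0, 0]], [[0, 0, 0], [0, 0, 0]], [[0, 0, 0], [0, 0, 0]], [[0, 0, 0], [0, 0, 0]], [[0, 0, 0], [0, 0, 0]], [[0, 0, 0], [0, 0, 0]], [[0, 0, 0], [0, 0, 0]]])

```text
time: 49.35
tool_pos: [0.4455, 0.3334, 0.0096]
tool_rot: [3.141, -0.0, 1.596]
contact_force: [-1.0, -1.3, 5.5]
opening: 0.0428
grip_force: 8.0
```

Contact. Release, rise, then back off for a check.

Call:
send_rows(plan=[[[0, 0, 0], [0, 0, 0]], [[0, 0, 0], [0, 0, 0]], [[0, 0, 0], [0, 0, 0]], [[0, 0, 0], [0, 0, 0]], [[0, 0, -0.2], [0, 0, 0]], [[0, 0, -0.6], [0, 0, 0]], [[0, 0, -1], [0, 0, 0]], [[0, 0, -1], [0, 0, 0]], [[0, 0, -1], [0, 0, 0]], [[0, 0, -1], [0, 0, 0]]], gripper=0.2)

```text
time: 50.6
tool_pos: [0.4456, 0.3334, 0.1312]
tool_rot: [3.14, -0.001, 1.596]
contact_force: [0.6, -0.0, -0.1]
opening: 0.0548
grip_force: 0.0
```

Call:
send_rows(plan=[[[-0.8, 0, -0.5], [0, 0, 0]], [[-1, 0, -0.5], [0, 0, 0]], [[-1, 0, -0.5], [0, 0, 0]], [[-1, 0, -0.5], [0, 0, 0]], [[-1, 0, -0.5], [0, 0, 0]], [[-1, 0, 0], [0, 0, 0]], [[-1, 0, 0], [0, 0, 0]], [[0, 0, 0], [0, 0, 0]], [[0, 0, 0], [0, 0, 0]], [[0, 0, 0], [0, 0, 0]]])

```text
time: 51.85
tool_pos: [0.4496, 0.1639, 0.1916]
tool_rot: [-3.141, -0.0, 1.597]
contact_force: [0.4, -0.9, 0.3]
opening: 0.0554
grip_force: 0.0
```

```bash
python3 - <<'E'
from h import *
s=robot.observe();print({k:np.round(s[k],4) for k in("time","tool_pos","tool_rot","opening","contact_force")})
C=cal("wrist");p,d=read_camera("wrist");P=cloud("wrist",d,C);z=P[...,2]
k=(z>.017)&(z<.035)&(abs(P[...,0]-.448)<.04)&(abs(P[...,1]-.333)<.027);print("hs",k.sum(),cv2.minAreaRect(P[k][:,:2].astype(np.float32)),np.nanpercentile(z[k],[5,50,95]))
q,_=read_camera("top")
cv2.imwrite("pics/t8.png",np.hstack([cv2.resize(q[110:265,190:470],(470,260)),cv2.resize(p[0:240,160:480],(330,260))]))
E
```

```text
{'time': np.float64(51.85), 'tool_pos': array([0.4496, 0.1639, 0.1916]), 'tool_rot': array([-3.1415, -0.    ,  1.5969]), 'opening': np.float64(0.0554), 'contact_force': array([ 0.381 , -0.8557,  0.3079])}
hs 440 ((0.44590601325035095, 0.3317003846168518), (0.0429220050573349, 0.035895392298698425), 1.1876897811889648) [0.01889841 0.02482118 0.02631411]
```

View pics/t8.png

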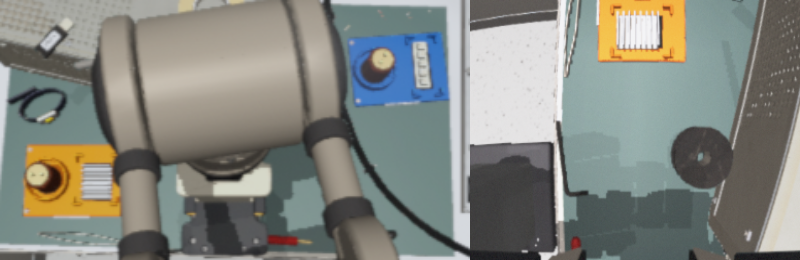

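The pictures show both kits complete: each can stands in its ring, the strip and heat sink lie flat between their stops, and the spool is still where it stood. Handing in.

```bash
python3 -c "
from cell import robot
print(robot.hand_in())"
```

```text
the job is handed in; nothing more can be done
None
```

I made up both kits and handed the job in at about 52 s: the strip and heat sink lie flat in their nests and a can stands upright in each ring. I didn't move the third capacitor, spool or plugs, but I didn't re-measure them at the end.

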